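# Close up the tool chest

### The job

Close up the red tool chest for the night using only the fingertips: first push both of its open drawers fully home, then push the raised lid over and ease it down until it lies flat and fully shut, firmly but without slamming it or ramming anything. Grasp and lift nothing, leave the screwdriver and the wood block lying in the chest, do not disturb the tin and the tape measure beside it, and finish with the hand clear.

Things in the scene. Friction and masses are not known exactly. Their poses are not given: they have to be found in the camera images.
- chest: Red steel tool chest, fixed to the bench, 150 deep (x) x 250 wide (y) x 100 high without its lid, yaw within 0.25 rad. Origin: centre of its underside, on the bench. Own +x to its back (hinge side), +y to its left as the robot sees it. Two drawers side by side in the lower front (-x) face; above them an open till, floor at 65, rim at 100. Mesh screens, 255 high, stand 45 or more behind it and 120 or more to its right.
- drawer_left (a joint): Opening of the left (+y) drawer in m: 0 = fully home, grows as it slides out of the front (chest -x); starts 0.025 to 0.06, stop at 0.075. Slides with about 2 N of friction, stays where left, no spring or catch.
- drawer_right (a joint): Opening of the right (-y) drawer in m, the same as the left.
- drawer_left_pull (a point): Middle of the front of the left drawer's aluminium pull strip, the drawer's foremost surface: 110 wide, 10 high, 8 proud of the grey drawer front (116 wide, from 10 to 59 above the bench). It lies 52 above the bench, 61.5 left of the chest's middle and, with the drawer home, 91 in front of the chest's origin. Moves with the drawer.
- drawer_right_pull (a point): The same point of the right drawer, 61.5 to the right of the chest's middle.
- lid (a joint): Opening of the lid in rad: 0 = flat and shut on the rim, 1.57 = upright; starts 1.0 to 1.4. A stiff hinge (about 0.45 N m friction) holds it at any angle; it has to be pushed down all the way, with about 2 to 5 N at 125 from the hinge.
- lid_hinge (a point): Hinge line of the lid at the middle of its width: the top edge of the chest's back, 75 behind the chest's origin and 100 above the bench; the line runs along the chest's y. The lid turns from upright towards chest -x when it shuts.
- lid_edge (a point): Middle of the lid's free edge, on its outer (upper when shut) face, which is the one to push, from behind when the lid is up. The lid is a flat red plate, 154 from hinge to free edge, 254 wide, 7 thick; its inner face passes through the hinge line. An aluminium tab 8 long, 70 wide carries on beyond the edge.
- till_screwdriver: Screwdriver with red handle, 201 long, 30 high, lying loose on the till floor across the chest under the raised lid. Origin: centre of its underside.
- till_offcut: Small wood block, 60 x 85 x 24, lying loose on the till floor in front of the screwdriver. Origin: centre of its underside.
- tin: Open grey tin of screws, 73 across, 54 high, loose on the bench to the left of the chest. Origin: centre of its underside.
- tape: Yellow tape measure, 67 x 77 x 31, loose on the bench to the right of the chest. Origin: centre of its underside.
Not all that is in view belongs to the job. Leave any pink look-alike of the till_offcut alone.

How it is judged:
On the way, in this order (a step that is already met when the one before it is completed fails the run):
1. both drawers are fully home while the lid is still up (value of joint each of drawer_left, drawer_right below 0.004 m and value of joint lid above 0.6 rad), for 0.2 s.
2. the lid is shut (value of joint lid below 0.035 rad), for 0.2 s.
At the end, for the whole second after the job is handed in: Both drawers within 4 mm of fully home, the lid within 0.035 rad (5 mm at its free edge) of flat shut, the screwdriver and the wood block still in the till and at rest, the tin and the tape measure within 20 mm of where they stood (value of joint each of drawer_left, drawer_right below 0.004 m and value of joint lid below 0.035 rad and distance of each of tin, tape from where it was at the start of the episode below 0.02 m and z of till_screwdriver in the frame of chest between 0.055 and 0.09 m and horizontal distance between each of till_screwdriver, till_offcut and chest below 0.14 m and linear speed of each of till_screwdriver, till_offcut below 0.03 m/s and z of till_offcut in the frame of chest between 0.055 and 0.09 m); the robot touches nothing.
It fails at once if the lid is slammed (turns shut faster than 3 rad/s) (velocity of joint lid below -3 rad/s).
It fails at once if the chest, a drawer or the lid is rammed (over 80 N) (contact force between any of the fingers, the arm and chest above 80 N).
It fails at once if a drawer is pulled out or the lid lifted further open than any start (value of joint any of drawer_left, drawer_right above 0.07 m or value of joint lid above 1.5 rad).
It fails at once if a thing in the till is lifted (z of any of till_screwdriver, till_offcut in the frame of chest above 0.1 m).
It fails at once if a bystander is lifted or pushed away (distance of any of tin, tape from where it was at the start of the episode above 0.03 m).
It also fails if it takes over 67 s, if anything falls off the work surface, if the arm or the gripper's body presses on something with over 40 N, if the wrist force passes 120 N, or if a joint passes its speed limit or range.

### The arm

A 7-joint arm with a two-finger parallel gripper is mounted at the origin on a cart in front of the work surface, level with it; the furniture and walls round the work are solid. World frame = base frame: x ahead of the robot, y to its left, z up, the work surface at z = 0. Lengths are in m, angles in rad, forces in N, time in s.
With the tool pointing down it reaches from about 0.4 to 0.85 m from the base axis. Payload 10.4 kg.
Tool frame: the origin (TCP) lies at the very end of the fingers, on their centre line; the grasp point (between the pads) lies behind it (bot.grip_depth is the z of the grasp point in the tool frame, in m); z points along the fingers, y is the line along which they close (so a half turn about z gives the same grasp; the last joint's range is limited). The gripper opens to 87 mm and grips with 3 to 60 N. Pads are 19 mm wide; open, the fingers measure 117 mm over their backs; the gripper's body (75 mm by 190 mm) begins 51 mm behind the grasp point.
Start: joints at [-1.31, 0.332, -0.065, 1.46, 0.022, 1.35, -0.088], TCP at [0.175, 0.6, 0.223] pointing down, gripper open.
Joint ranges: [-2.6, 2.6], [-0.5, 2.12], [-1.47, 1.34], [0.16, 2.42], [-1.27, 4.41], [0.06, 2.06], [-2.6, 2.6]. Speed limits (rad/s): [2.22, 2.22, 2.79, 2.79, 3.14, 3.14, 3.14].

### API

Orientations are given as a rotation vector (axis times angle).
In Python, from workcell import bot gives the robot as it stands.
- The arm moves only by the tool apply_moves, never from a script. Its argument "motion" is a list of rows, each a list of 3 entries, a list of its own where there are three numbers: the shift along the world's x, y, z in mm, then the turn, a rotation vector about the world's x, y, z in degrees, then the finger opening in mm, from 0 to 87. In form: [[[tx, ty, tz], [rx, ry, rz], jaw], ...]. A call has 1 to 12 rows; each row is the pose to reach, as a shift and turn from the pose commanded when the call began; what a row does not reach only later rows make up. A row lasts 1/10 s, in which the tool goes at most 50 mm and 8.59 degrees, less where a joint would pass 70% of its speed; a pose out of reach is approached as far as the arm can. A call with a gripper value outside its range is refused whole. The fingers move at their own pace and stop on an object; "grip_force" is the grip in N (left out, the last holds). Time passes only in rows, so rows that repeat a pose let the fingers close. It gives the time, the measured TCP pose, the force, the opening and the grip force at its end, in the units of the state.
- bot.get_state(): the state, without advancing time (a new reading comes with each control period).
- bot.camera(name): name is "scene" or "top" or "wrist"; returns (picture, depth): 480x640x3 uint8, blue, green, red; 480x640 float32, m along the optical axis (not along the pixel's ray), 0 where there is no reading.
- bot.calibration(name): a dict with "intrinsics" (3x3 intrinsics, pixels), "k1" (the pictures are not rectified: a ray, as slopes to the right and down, at radius r is drawn at 1 + k1 r^2 times it, then the intrinsics apply), "rvec" (rotation vector, rad) and "tvec" (3), from world to camera coordinates, as OpenCV has them. Camera axes: x right, y down, z forward; pixel columns grow to the right and rows downward; lengths in m; the calibration is good to about 2 mm. A picture is of the moment at which its call begins: read the wrist's pose just before it. calibration takes no time and is no camera call; for the wrist camera it gives the pose at the moment of the call.
- bot.finish_job(): hands the job in; it is judged then, once.
The state is a dict: "t": time; "joint_pos": joint angles; "joint_vel": joint speeds; "effort": joint torques, N m; "ee_pos": TCP position; "eef_rot": TCP orientation; "ft_force": force on the tool from outside, world axes, zero at the start; "moment": the same for the moment, N m; "finger_gap": finger opening in m; "finger_force": force on a finger pad.
Only numpy, scipy, OpenCV 4.12 (cv2) and the standard library are available. Lean on these libraries where they do the work, as an engineer would, in place of code of your own. Each camera call takes 0.05 s, during which the arm holds its last target. There are 200 camera calls.

## Working session

There is one attempt and no reset: what is moved stays moved. The work goes in short steps, Python scripts to look and compute and a tool call to move; the robot and the scene stay as the last step left them, time stands still between calls to the robot, and variables do not carry over. Pictures are saved under pics/ and viewed, at most 10 in all, crops included, and the job is handed in when it is done.

Besides the shell and the picture viewer there is one more tool, called after "Call:" as name([rows], argument=value, ...), one row to a line, values as JSON. apply_moves: Moves the arm, as the interface text tells. Its arguments: {"type":"object","properties":{"motion":{"type":"array","items":{"type":"array"}},"grip_force":{"type":"number"}},"required":["motion"]}

```bash
mkdir -p pics; cat > h.py <<'E'
import numpy as np, cv2
from workcell import bot
def cal(n):
    c=bot.calibration(n); K=np.array(c["intrinsics"]); R=cv2.Rodrigues(np.array(c["rvec"],float))[0]; t=np.array(c["tvec"],float).ravel()
    return K,np.array([c["k1"],0,0,0],float),R,t
def pts(c,d,uv):
    "pixels -> world points using depth"
    K,D,R,t=c; uv=np.atleast_2d(uv)
    n=cv2.undistortPoints(uv.astype(float).reshape(-1,1,2),K,D)[:,0]
    z=d[uv[:,1].astype(int),uv[:,0].astype(int)]
    P=np.c_[n*z[:,None],z]
    return (P-t)@R
def ray(c,uv,h):
    K,D,R,t=c; uv=np.atleast_2d(uv)
    n=cv2.undistortPoints(uv.astype(float).reshape(-1,1,2),K,D)[:,0]
    v=np.c_[n,np.ones(len(n))]@R; o=-R.T@t
    return o+v*((h-o[2])/v[:,2])[:,None]
def proj(c,P):
    K,D,R,t=c
    return cv2.projectPoints(np.atleast_2d(P).astype(float),cv2.Rodrigues(R)[0],t,K,D)[0][:,0]
E
python3 - <<'E'
from h import *
s=bot.get_state(); print(s)
for n in("scene","top"):
    im,d=bot.camera(n); cv2.imwrite(f"pics/{n}0.png",im); np.save(f"{n}0.npy",d)
    c=cal(n); print(n,-c[2].T@c[3])
E
```

```text
{'t': 0.0, 'joint_pos': array([-1.30960095,  0.33290753, -0.06465257,  1.46096272,  0.02159993,
        1.34992398, -0.08848174]), 'joint_vel': array([ 0.00080707,  0.00052599, -0.00179901, -0.00068622, -0.00029593,
       -0.00051017,  0.00075331]), 'effort': array([ 1.77066886e-04, -6.23243308e+01,  2.48804240e-02, -3.89903712e+01,
       -6.14194083e-02,  3.94167029e-02,  1.33797616e-04]), 'ee_pos': array([0.17492133, 0.59959898, 0.22172135]), 'eef_rot': array([-4.44280160e-01, -3.10988985e+00,  2.35783457e-03]), 'ft_force': array([0.78249182, 0.06000579, 0.47099057]), 'moment': array([0.00737467, 0.05880754, 0.01272805]), 'finger_force': 0.0, 'finger_gap': 0.086877129230337}
scene [ 0.08896869 -0.3690541   1.04050954]
top [0.46860797 0.03924193 1.30891312]
```

View pics/scene0.png

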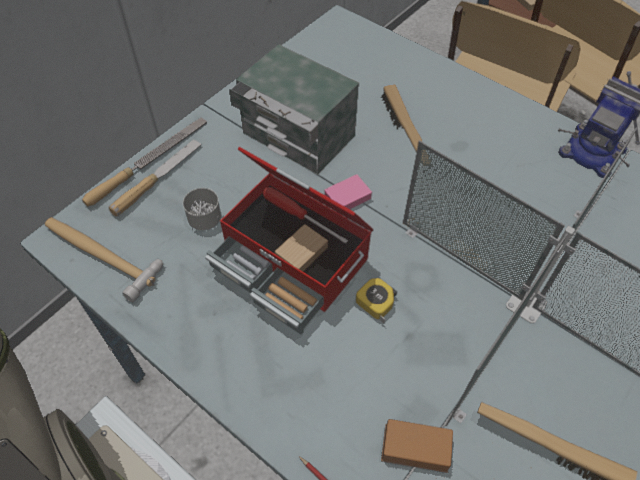

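View pics/top0.png

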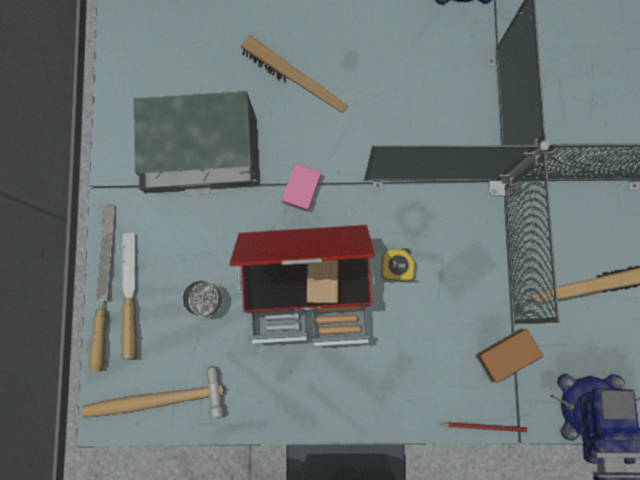

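The scene view shows the red chest with its lid raised at about (295,225), the drawers' strips at (232,268) and (277,308), the tin at (203,210), the tape at (377,297), and the pink decoy at (349,193). In the top view the chest front rim runs at about (243..370, 308), the pull strips are at (280,340) and (341,342), the tin is at (204,298) and the tape at (399,265). The green cabinet, also with drawers, is at (195,140).

Look-alikes: the green cabinet with drawers (195,140), the pink block (302,187) and the brown brick (510,355). The red chest at (306,285) is the one I want.

```bash
python3 - <<'E'
from h import *
im=cv2.imread("pics/top0.png"); d=np.load("top0.npy"); c=cal("top")
hsv=cv2.cvtColor(im,cv2.COLOR_BGR2HSV); H,S,V=cv2.split(hsv)
red=(((H<8)|(H>172))&(S>150)&(V>60))
v,u=np.nonzero(red); m=(u>220)&(u<385)&(v>220)&(v<350); uv=np.c_[u,v][m]
P=pts(c,d,uv)
rim=(np.abs(P[:,2]-0.1)<.006); print("rim n",rim.sum())
R=P[rim]; print(R.min(0),R.max(0))
# front rim line
rf=rim&(uv[:,1]>296); F=P[rf]; 
vx,vy,x0,y0=cv2.fitLine(F[:,:2].astype(np.float32),cv2.DIST_HUBER,0,.001,.001).ravel(); print("front rim",vx,vy,x0,y0,"yaw",np.arctan2(-vx*np.sign(vy),abs(vy)), F[:,1].min(),F[:,1].max())
box=cv2.minAreaRect(R[:,:2].astype(np.float32)); print("rim rect",box)
L=P[P[:,2]>.115]; print("lid",L.min(0),L.max(0))
# plane fit lid
cen=L.mean(0); U,s,Vt=np.linalg.svd(L-cen,full_matrices=False); print("n",Vt[2],"rms",s[2]/len(L)**.5)
# pulls: bright low saturation
g=(S<60)&(V>150); v,u=np.nonzero(g); m=(u>240)&(u<380)&(v>315)&(v<355); uv=np.c_[u,v][m]; Q=pts(c,d,uv)
k=np.abs(Q[:,2]-.055)<.008; Q=Q[k];print("pull pix",k.sum())
for lo,hi in((0,310),(310,400)):
    q=Q[(uv[k][:,0]>=lo)&(uv[k][:,0]<hi)]; print(cv2.minAreaRect(q[:,:2].astype(np.float32)),q.mean(0))
x,y,w,h=220,210,220,150
cv2.imwrite("pics/crop0.png",cv2.resize(im[y:y+h,x:x+w],None,fx=3.5,fy=3.5,interpolation=cv2.INTER_CUBIC))
for n,p in(("tin",(204,298)),("tape",(399,264)),("pink",(302,187)),("screen",(370,180)),("screen",(372,148))): print(n,pts(c,d,p))
E
```

```text
rim n 219
[ 0.51075691 -0.03753398  0.09403734] [0.60465493 0.21182471 0.10588823]
front rim 0.050281607 -0.9987351 0.5178299 0.08512319 yaw 0.05030282 -0.03753398091839558 0.2094035783004449
rim rect ((0.5598745942115784, 0.086798757314682), (0.08990458399057388, 0.2470272034406662), 2.0265514850616455)
lid [ 0.46860797 -0.03591398  0.11502095] [0.67139247 0.21417213 1.30891312]
n [-0.97431254 -0.04852673 -0.21990958] rms 0.014302685943373491
pull pix 352
((0.4555092453956604, 0.1438611000776291), (0.007687881588935852, 0.10660538822412491), 3.4751501083374023) [0.45500063 0.14522953 0.05665635]
((0.4490038752555847, 0.020474839955568314), (0.007114721462130547, 0.10559196770191193), 3.1563918590545654) [0.44847294 0.02219393 0.05649436]
tin [[0.54079084 0.29977375 0.02666324]]
tape [[ 0.60577551 -0.10312698  0.02888265]]
pink [[0.77305213 0.09615662 0.02266808]]
screen [[ 7.91462725e-01 -4.95611488e-02  9.28583780e-05]]
screen [[ 0.78932772 -0.03788004  0.2433329 ]]
```

View pics/crop0.png

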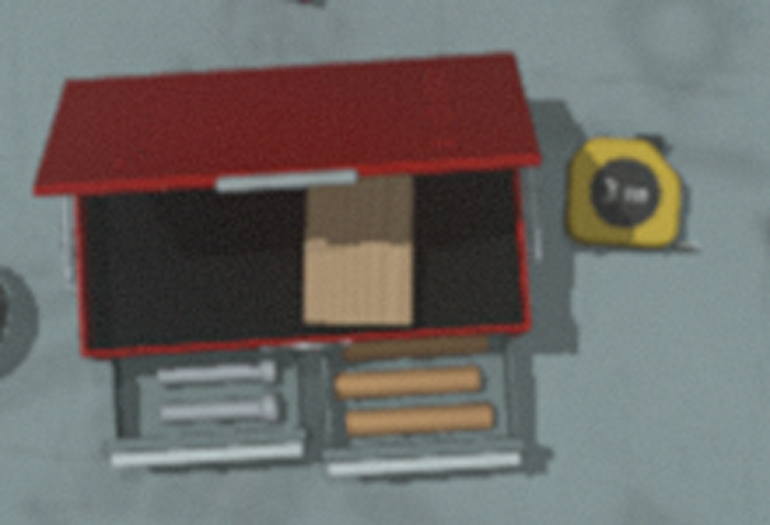

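```bash
python3 - <<'E'
from h import *
print(bot.grip_depth)
im=cv2.imread("pics/top0.png"); d=np.load("top0.npy"); c=cal("top")
H,S,V=cv2.split(cv2.cvtColor(im,cv2.COLOR_BGR2HSV))
v,u=np.nonzero(((H<8)|(H>172))&(S>150)&(V>60)); m=(u>225)&(u<380)&(v>222)&(v<270)&(d[v,u]>.9); P=pts(c,d,np.c_[u,v][m])
yaw=.053; A=np.array([[np.cos(yaw),np.sin(yaw)],[-np.sin(yaw),np.cos(yaw)]])
Q=np.c_[(P[:,:2]-[.5917,.0899])@A.T,P[:,2]]; Q=Q[(Q[:,2]>.12)]
print(Q.min(0),Q.max(0)); 
l=cv2.fitLine(Q[:,[0,2]].astype(np.float32),cv2.DIST_HUBER,0,.001,.001).ravel(); print(l, np.arctan2(abs(l[1]),abs(l[0])))
top=Q[Q[:,2]>Q[:,2].max()-.01]; print(top.mean(0),len(top))
E
```

```text
-0.0187
[-0.00130836 -0.12626761  0.12000979] [0.07254763 0.12308554 0.24122673]
[ 0.49825785 -0.8670289   0.0213212   0.20749693] 1.049208
[ 0.00377529 -0.00454285  0.23518948] 556
```

Call:
apply_moves([
  [[25,-45,0],[0,0,5],0],
  [[45,-90,0],[0,0,10],0],
  [[70,-135,0],[0,0,15],0],
  [[95,-180,0],[0,0,19],0],
  [[120,-225,0],[0,0,19],0],
  [[145,-270,0],[0,0,19],0],
  [[170,-315,0],[0,0,19],0],
  [[195,-360,0],[0,0,19],0],
  [[215,-400,0],[0,0,19],0],
  [[240,-440,0],[0,0,19],0],
  [[245,-457,-30],[0,0,19],0],
  [[245,-457,-50],[0,0,19],0],
])

```text
t: 1.3
ee_pos: [0.4208, 0.1396, 0.1715]
eef_rot: [0.066, -3.141, 0.0]
ft_force: [-0.1, 1.6, 0.3]
finger_gap: 0.0028
finger_force: 0.0
```

Call:
apply_moves([
  [[0,1,-30],[0,-7,0],0],
  [[0,2,-70],[0,-15,0],0],
  [[0,3,-105],[0,-15,0],0],
  [[0,3,-121],[0,-15,0],0],
  [[10,3,-121],[0,-15,0],0],
  [[18,4,-121],[0,-15,0],0],
  [[24,4,-121],[0,-15,0],0],
  [[30,4,-121],[0,-15,0],0],
  [[36,5,-121],[0,-15,0],0],
  [[42,5,-121],[0,-15,0],0],
  [[48,5,-121],[0,-15,0],0],
  [[54,5,-121],[0,-15,0],0],
])

```text
t: 2.5
ee_pos: [0.4745, 0.1483, 0.0517]
eef_rot: [-0.069, 2.879, -0.008]
ft_force: [-2.0, 1.5, 0.3]
finger_gap: 0.0005
finger_force: 1.2
```

Call:
apply_moves([
  [[4,0,0],[0,0,0],0],
  [[8,0,0],[0,0,0],0],
  [[11,1,0],[0,0,0],0],
  [[13,1,0],[0,0,0],0],
  [[14,1,0],[0,0,0],0],
  [[14,1,0],[0,0,0],0],
])

```text
t: 3.1
ee_pos: [0.4863, 0.1486, 0.051]
eef_rot: [-0.069, 2.883, -0.011]
ft_force: [-14.1, -1.3, 12.1]
finger_gap: 0.0006
finger_force: 7.1
```

Call:
apply_moves([
  [[1,0,0],[0,0,0],0],
  [[2,0,0],[0,0,0],0],
  [[2,0,0],[0,0,0],0],
])

```text
t: 3.4
ee_pos: [0.4867, 0.1486, 0.0507]
eef_rot: [-0.069, 2.886, -0.011]
ft_force: [-25.9, -3.0, 22.5]
finger_gap: 0.0008
finger_force: 13.0
```

Call:
apply_moves([
  [[-20,0,0],[0,0,0],0],
  [[-50,0,0],[0,0,0],0],
  [[-76,-5,0],[0,0,0],0],
  [[-76,-45,0],[0,0,0],0],
  [[-76,-90,0],[0,0,0],0],
  [[-76,-129,0],[0,0,0],0],
  [[-70,-129,0],[0,0,0],0],
  [[-64,-128,0],[0,0,0],0],
  [[-58,-128,0],[0,0,0],0],
  [[-52,-128,0],[0,0,0],0],
  [[-46,-127,0],[0,0,0],0],
  [[-40,-127,0],[0,0,0],0],
])

```text
t: 4.6
ee_pos: [0.4502, 0.0226, 0.0513]
eef_rot: [-0.071, 2.88, -0.009]
ft_force: [-3.5, 3.0, 1.2]
finger_gap: 0.0008
finger_force: 1.2
```

Call:
apply_moves([
  [[6,0,0],[0,0,0],0],
  [[12,1,0],[0,0,0],0],
  [[18,1,0],[0,0,0],0],
  [[24,1,0],[0,0,0],0],
  [[30,2,0],[0,0,0],0],
  [[35,2,0],[0,0,0],0],
  [[38,2,0],[0,0,0],0],
  [[40,2,0],[0,0,0],0],
  [[41,2,0],[0,0,0],0],
  [[42,2,0],[0,0,0],0],
  [[42,2,0],[0,0,0],0],
])

```text
t: 5.7
ee_pos: [0.4919, 0.0241, 0.0515]
eef_rot: [-0.069, 2.879, -0.009]
ft_force: [-1.6, 0.7, -0.8]
finger_gap: 0.0006
finger_force: 0.9
```

Call:
apply_moves([
  [[1,0,0],[0,0,0],0],
  [[2,0,0],[0,0,0],0],
  [[3,0,0],[0,0,0],0],
  [[4,0,0],[0,0,0],0],
  [[4,0,0],[0,0,0],0],
])

```text
t: 6.2
ee_pos: [0.4929, 0.0242, 0.0506]
eef_rot: [-0.069, 2.886, -0.009]
ft_force: [-25.4, 1.5, 21.4]
finger_gap: 0.0007
finger_force: 12.4
```

Call:
apply_moves([
  [[-15,0,0],[0,0,0],0],
  [[-22,0,30],[0,0,0],0],
  [[-22,0,80],[0,5,0],0],
  [[-22,10,130],[0,10,0],0],
  [[-22,25,180],[0,15,0],0],
  [[-22,45,225],[0,15,0],0],
  [[-10,67,265],[0,15,0],0],
  [[-10,67,270],[0,15,0],0],
])

```text
t: 7.0
ee_pos: [0.4887, 0.0946, 0.3267]
eef_rot: [-0.081, 3.132, 0.005]
ft_force: [-0.4, 0.7, -0.1]
finger_gap: 0.0008
finger_force: 0.0
```

```bash
python3 - <<'E'
from h import *
im,d=bot.camera("scene"); cv2.imwrite("pics/scene1.png",im[120:360,160:480].repeat(2,0).repeat(2,1))
print(bot.get_state()["ee_pos"])
E
```

```text
[0.48792025 0.09265375 0.32489682]
```

View pics/scene1.png

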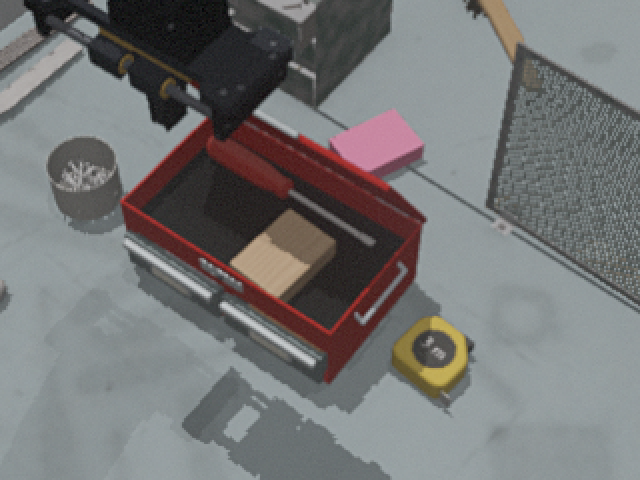

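Both drawers are home: the strips at (165,270) and (275,330) sit flush with the chest front. The lid is still up, and the tin (85,175) and tape (430,355) are untouched. Next I go over the lid and down behind it.

Call:
apply_moves([
  [[45,0,0],[0,0,0],0],
  [[90,0,0],[0,0,0],0],
  [[135,0,0],[0,0,0],0],
  [[175,0,0],[0,0,0],0],
  [[187,0,-10],[0,0,0],0],
  [[187,0,-50],[0,0,0],0],
  [[187,0,-90],[0,0,0],0],
  [[187,0,-120],[0,0,0],0],
  [[187,0,-120],[0,0,0],0],
])

```text
t: 7.95
ee_pos: [0.6704, 0.0899, 0.1962]
eef_rot: [0.073, -3.133, 0.003]
ft_force: [-0.3, 0.0, 0.1]
finger_gap: 0.0003
finger_force: 0.0
```

Call:
apply_moves([
  [[-20,-1,0],[0,0,0],0],
  [[-32,-2,0],[0,0,0],0],
  [[-41,-2,0],[0,0,0],0],
  [[-49,-3,-3],[0,0,0],0],
  [[-57,-3,-6],[0,0,0],0],
  [[-65,-3,-10],[0,0,0],0],
  [[-72,-4,-14],[0,0,0],0],
  [[-79,-4,-19],[0,0,0],0],
  [[-86,-5,-25],[0,0,0],0],
  [[-86,-5,-25],[0,0,0],0],
])

```text
t: 8.95
ee_pos: [0.5854, 0.0861, 0.1755]
eef_rot: [0.075, -3.138, -0.0]
ft_force: [-0.0, -0.1, 0.5]
finger_gap: 0.0005
finger_force: 0.0
```

```bash
python3 - <<'E'
from h import *
s=bot.get_state();print(s["ee_pos"],s["ft_force"])
im,d=bot.camera("scene"); cv2.imwrite("pics/scene2.png",im[120:360,160:480].repeat(2,0).repeat(2,1))
E
```

```text
[0.58543193 0.08610082 0.17550016] [-0.02492758 -0.0758272   0.52918893]
```

View pics/scene2.png

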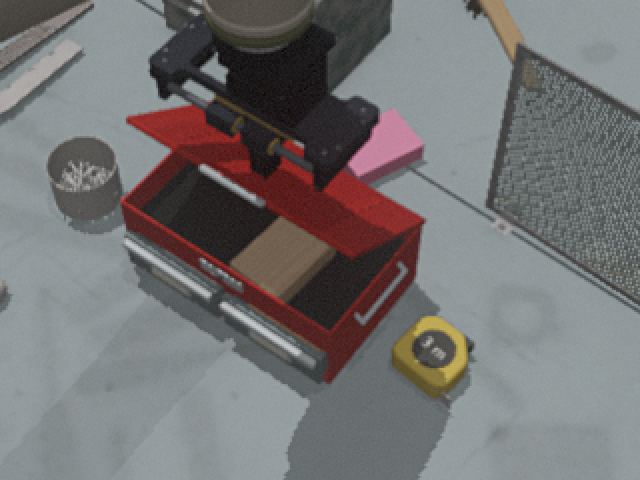

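The lid is coming down, now at roughly 0.6 rad with its tab at (232,185). The fingers are on its outer face at (265,165), and the tin, tape and till contents look undisturbed.

Call:
apply_moves([
  [[-6,0,-8],[0,0,0],0],
  [[-13,-1,-17],[0,0,0],0],
  [[-19,-1,-25],[0,0,0],0],
  [[-24,-1,-33],[0,0,0],0],
  [[-28,-1,-41],[0,0,0],0],
  [[-31,-2,-50],[0,0,0],0],
  [[-32,-2,-55],[0,0,0],0],
  [[-33,-2,-60],[0,0,0],0],
  [[-33,-2,-60],[0,0,0],0],
])

```text
t: 9.9
ee_pos: [0.5534, 0.0839, 0.1157]
eef_rot: [0.075, -3.139, 0.001]
ft_force: [-0.6, 0.4, -1.0]
finger_gap: 0.0003
finger_force: 0.0
```

Call:
apply_moves([
  [[0,0,-3],[0,0,0],0],
  [[0,0,-6],[0,0,0],0],
  [[0,0,-8],[0,0,0],0],
  [[0,0,-9],[0,0,0],0],
  [[0,0,-10],[0,0,0],0],
  [[0,0,-10],[0,0,0],0],
])

```text
t: 10.5
ee_pos: [0.5538, 0.0839, 0.1074]
eef_rot: [0.075, -3.14, -0.001]
ft_force: [-5.8, -0.8, 12.9]
finger_gap: 0.0007
finger_force: 6.1
```

Call:
apply_moves([
  [[0,0,-1],[0,0,0],0],
  [[0,0,-2],[0,0,0],0],
  [[0,0,-2],[0,0,0],0],
  [[0,0,-2],[0,0,0],0],
])

```text
t: 10.9
ee_pos: [0.5539, 0.0839, 0.1072]
eef_rot: [0.074, -3.14, -0.002]
ft_force: [-16.6, -2.6, 30.5]
finger_gap: 0.0007
finger_force: 15.8
```

Call:
apply_moves([
  [[0,0,10],[0,0,0],0],
  [[0,0,40],[0,0,0],0],
  [[-30,0,85],[0,0,0],0],
  [[-70,30,130],[0,0,0],0],
  [[-100,75,160],[0,0,0],0],
  [[-120,120,180],[0,0,0],0],
  [[-140,165,190],[0,0,0],0],
  [[-160,210,200],[0,0,0],0],
  [[-180,250,200],[0,0,0],0],
  [[-180,250,200],[0,0,0],0],
])

```text
t: 11.9
ee_pos: [0.3715, 0.3379, 0.3051]
eef_rot: [-0.082, 3.14, 0.003]
ft_force: [0.3, -0.5, -0.4]
finger_gap: 0.0002
finger_force: 0.0
```

```bash
python3 - <<'E'
from h import *
s=bot.get_state();print(s["ee_pos"],s["ft_force"])
im,d=bot.camera("scene"); cv2.imwrite("pics/scene3.png",im[120:360,160:480].repeat(2,0).repeat(2,1))
im,d=bot.camera("top"); c=cal("top")
H,S,V=cv2.split(cv2.cvtColor(im,cv2.COLOR_BGR2HSV))
v,u=np.nonzero(((H<8)|(H>172))&(S>150)&(V>60)); m=(u>225)&(u<385)&(v>220)&(v<330)&(d[v,u]>.9); P=pts(c,d,np.c_[u,v][m])
P=P[(P[:,2]>.08)]
A=np.c_[P[:,:2]-[.5917,.0899],np.ones(len(P))]; f=np.linalg.lstsq(A,P[:,2],rcond=None)[0]; print("lid plane slopes,z",f,len(P))
g=(S<60)&(V>150); v,u=np.nonzero(g); m=(u>240)&(u<380)&(v>300)&(v<355)
q=pts(c,d,np.c_[u,v][m]); k=np.abs(q[:,2]-.055)<.008
q=q[k]
for a in(q[q[:,1]>.0866],q[q[:,1]<.0806]): print("pull chest-x",(((a[:,:2]-[.5917,.0899])@[np.cos(.053),np.sin(.053)])).mean() if len(a) else None,len(a))
E
```

```text
[0.37151042 0.33789802 0.3051388 ] [ 0.26053471 -0.49780881 -0.35942812]
lid plane slopes,z [-4.27644649e-06  2.33331527e-04  1.07065385e-01] 9957
pull chest-x -0.08846528823005603 115
pull chest-x -0.08890885554312115 80
```

View pics/scene3.png

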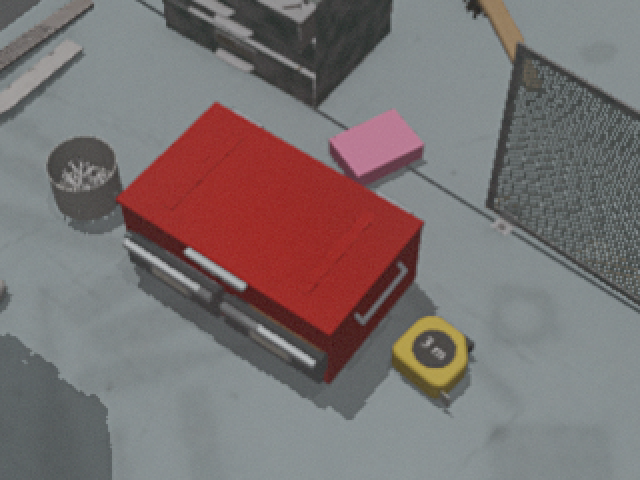

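The lid is flat (slope about 0, top at 107 mm) with its tab at (215,268). Both drawers are home, the tin and tape are in place, and the hand is clear.

```bash
python3 -c "
from workcell import bot
print(bot.finish_job())"
```

```text
the job is handed in; nothing more can be done
None
```

I handed the job in after about 12 s: both drawers are pushed home and the lid lies flat and shut. The tin and tape measure look undisturbed, and the hand is clear. The hand-in returned no verdict.

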